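Stand the birdhouse side wall on its floor board

TASK

Swing the toggle clamp's red handle fully open, then take the freed poplar side wall off the sloping easel and stand it upright on its bottom edge on the birdhouse's floor board, wholly on the green strip and parallel to it, facing the wall that already stands there. Leave it standing by itself with the clamp open, do not let it fall flat, and leave the other things on the bench where they are.

Things in the scene. Friction and masses are not known exactly. Their poses are not given: they have to be found in the camera images.
- clamp (a joint): Toggle clamp hinge (rad). 0 = closed, its rubber pad presses lightly on the wall's upper face; grows as the handle swings away from the robot side (along the easel's +x) and down, stop at 1.45. Stiff by friction (about 0.3 N m to move), it stays where it is left. Red handle (upright when closed) and steel arm (pointing to the easel's -x) are one rigid piece.
- clamp_pivot (a point): Middle of the clamp's hinge, 75 mm above the bench. Axes as the easel's; the hinge runs along y. Fixed to the easel.
- handle_top (a point): Top end of the red clamp handle, 95 mm from the hinge. Handle: flat paddle 12 mm thick (in the easel's x when closed), 34 mm wide (y), red from 40 to 95 mm from the hinge. Moves with the clamp; z along the handle away from the hinge.
- easel: Fixed plywood easel, 210 x 110 mm. Origin on the bench; +x points from the slope's high side (nearest the robot) to its low side with the clamp; z up. Its ramp falls along +x at 50 degrees to the horizontal and carries the lowest 90 mm of the wall, whose bottom edge rests on a 19 mm ledge; the wall's upper 60 mm stick out freely, with room for a finger on either face.
- wall: Loose poplar board 18 mm thick (x) x 120 mm wide (y) x 150 mm tall (z), about 0.15 kg, three small dark dots across its middle. Origin: centre of its bottom edge; z runs up the board to the top edge; x is square to its faces. At the start it lies on the easel with z leaning 40 degrees from vertical towards the easel's -x. Either face may point either way once stood.
- floorboard: Fixed plywood birdhouse floor, 170 x 170 mm, 15 mm thick, origin on the bench below its centre, z up. A wall like the loose one (18 x 120 x 150 mm) is already fixed upright on it, centred at x = -66 mm, its top 165 mm above the bench.
- strip (a point): Centre of the green strip on top of the floor board (15 mm above the bench, at x = +50 mm of the board): 34 mm wide (x) and 150 mm long (y), flat paint. Axes as the floor board's.
- speed_square: Bystander: blue plastic speed square lying flat, 180 mm triangle, lip 20 mm high. Origin under its middle.
- mallet: Bystander: walnut mallet lying down, 270 mm long along x, head 120 mm wide and 65 mm high at the +x end. Origin below, between head and handle.
- finial_cap: Bystander: copper finial cap, 60 mm across, 62 mm tall, origin under its centre.
- sanding_block: Bystander: gray stone sanding block 90 x 55 x 35 mm, origin under its centre.

How it is judged (in metres and radians):
On the way:
1. the clamp is swung open (past 1.2 rad) with the wall still on the easel (value of joint clamp above 1.2 rad and distance of wall from where it was at the start of the episode below 0.02 m), for 0.2 s.
At the end, for the whole second after the job is handed in: Clamp open past 1.2 rad; the wall stands at rest and upright (within 0.05 rad) on its bottom edge on the floor board, parallel to the green strip within 0.12 rad, its bottom centre within 10 mm of the strip's centre across it, 18 mm along it and 4 mm in height (value of joint clamp above 1.2 rad and x of wall in the frame of strip between -0.01 and 0.01 m and y of wall in the frame of strip between -0.018 and 0.018 m and z of wall in the frame of strip between -0.004 and 0.004 m and angle between wall's own z axis and vertical below 0.05 rad and angle between the x axis of wall and the x axis of strip, either way round below 0.12 rad and linear speed of wall below 0.02 m/s and angular speed of wall below 0.5 rad/s); the robot touches nothing.
It fails at once if the wall falls flat (leans more than 1.2 rad) (angle between wall's own z axis and vertical above 1.2 rad).
It fails at once if a bystander (speed square, mallet, finial cap, sanding block) is moved more than 25 mm (distance of any of speed_square, mallet, finial_cap, sanding_block from where it was at the start of the episode above 0.025 m).
It also fails if it takes over 58 s, if anything falls off the work surface, if the arm or the gripper's body presses on something with over 40 N, if the wrist force passes 120 N, or if a joint passes its speed limit or range.

ROBOT

A 6-joint arm with a two-finger parallel gripper is mounted at the origin on the work surface. World frame = base frame: x ahead of the robot, y to its left, z up, the work surface at z = 0. Lengths are in m, angles in degrees, forces in N, time in s.
With the tool pointing down it reaches from about 0.35 to 0.85 m from the base axis. Payload 8.1 kg.
Tool frame: the origin (TCP) lies midway between the tips of the shut fingers; the grasp point (between the pads) lies 19 mm behind it; z points along the fingers, y is the line along which they close (so a half turn about z gives the same grasp; the last joint's range is limited). The gripper opens to 85 mm and grips with 20 to 120 N. Pads are 22 mm wide; open, the fingers measure 114 mm over their backs; the gripper's body (76 mm by 85 mm) begins 54 mm behind the grasp point. The pads swing forward as they close: fully open they stand 13 mm farther back than shut.
Start: joints at [59.966, 7.471, 85.268, -0, 87.261, -4.893], TCP at [0.255, 0.543, 0.231] pointing down, gripper open.
Joint ranges: [-169.43, 169.43], [-51.17, 129.36], [1.28, 143.12], [-76.62, 256.62], [0, 156.53], [-152.29, 152.29]. Speed limits (degrees/s): [136.94, 136.94, 159.86, 180, 180, 180].

INTERFACE

Orientations are given as a 3x3 rotation matrix whose columns are the frame's x, y, z axes.
In Python, from bench import r, telemetry, eyes, ticket gives the robot as it stands. Calls block until the motion is done:
- r.move_to(position, orientation): joint-space move of the TCP to a pose.
- r.movel(position, orientation=None, max_speed=0.15, guard=None): straight line of the TCP; orientation=None keeps the orientation; max_speed is the mean speed in m/s. With guard (N) it stops when the force on the tool has changed by that much, and returns True; else False.
- r.goto_joints(angles): joint-space move.
- r.open_jaws() and r.grab(effort=None): open the fingers fully, or close them until they stop; effort is the grip in N (None keeps the last).
- r.pause(seconds).
- r.inverse_kinematics(position, orientation): joint angles nearest the present ones, or None.
- telemetry.read_state(): the state.
- eyes.capture(name): name is "scene" or "side" or "wrist"; returns a dict with "color" (420x560x3 uint8, red, green, blue), "range_z" (420x560 float32, m along the optical axis (not along the pixel's ray), 0 where there is no reading), "mtx" (3x3 intrinsics, pixels), "xyz" and "attitude" of the camera in the world. Camera axes: x right, y down, z forward; pixel columns grow to the right and rows downward; lengths in m; the calibration is good to about 2 mm. A picture is of the moment at which its call begins.
A pose or a line that the arm cannot do raises r.MotionError and nothing moves.
- ticket.finish_job(): hands the job in; it is judged then, once.
The state is a dict: "time": time; "q": joint angles; "joint_velocities": joint speeds; "effort": joint torques, N m; "eef_pos": TCP position; "tool_rot": TCP orientation; "force": force on the tool from outside, world axes, zero at the start; "torque": the same for the moment, N m; "gripper_width": finger opening in m; "grip_force": force on a finger pad.
Only numpy, scipy, OpenCV 4.12 (cv2) and the standard library are available. Lean on these libraries where they do the work, as an engineer would, in place of code of your own. Each camera call takes 0.05 s, during which the arm holds its last target. There are 200 camera calls.

## Working session

There is one attempt and no reset: what is moved stays moved. The work goes in short steps, each a Python script; the robot and the scene stay as the last script left them, time stands still between calls to the robot, and variables do not carry over. Pictures are saved under pics/ and viewed, at most 10 in all, crops included, and the job is handed in when it is done.

```bash
mkdir -p pics; ls; python3 - <<'E'
from bench import r,telemetry,eyes,ticket
import cv2,numpy as np
ims=[]
for n in("scene","side"):
    c=eyes.capture(n); np.savez(n+".npz",**c); cv2.imwrite(f"pics/{n}0.png",c["color"][:,:,::-1]); print(n,c["xyz"],np.round(c["attitude"],3).tolist(),c["mtx"].tolist(), (c["range_z"]>0).mean())
print(telemetry.read_state())
E
```

```text
pics
scene [1.07524885 0.30168924 1.16689069] [[-0.527, 0.73, -0.435], [0.85, 0.457, -0.263], [0.007, -0.509, -0.861]] [[412.57407902815646, 0.0, 272.2820921477303], [0.0, 412.57407902815646, 207.7784592984485], [0.0, 0.0, 1.0]] 0.9960841836734694
side [0.21536601 0.99536419 1.27675401] [[-0.943, -0.252, 0.216], [-0.332, 0.697, -0.635], [0.009, -0.671, -0.742]] [[460.62498337182257, 0.0, 272.46958267404295], [0.0, 460.62498337182257, 215.1642272008128], [0.0, 0.0, 1.0]] 0.9961607142857143
{'time': 0.1, 'q': array([ 5.99674233e+01,  7.51193749e+00,  8.53238573e+01,  5.16950522e-04,
        8.72606725e+01, -4.89261373e+00]), 'joint_velocities': array([-0.0621119 , -0.11557015, -0.16654108, -0.05015281,  0.00465156,
       -0.02750059]), 'effort': array([ 1.22592843e-03, -5.70951319e+01, -5.01943803e+01, -2.37023742e-04,
        8.19938636e-03,  1.24429090e-05]), 'eef_pos': array([0.25462228, 0.54274605, 0.23032943]), 'tool_rot': array([[-9.05272454e-01,  4.24830625e-01, -8.50466181e-04],
       [ 4.24831449e-01,  9.05271301e-01, -1.45311171e-03],
       [ 1.52576271e-04, -1.67676678e-03, -9.99998583e-01]]), 'force': array([-0.69928169,  0.42431418, -0.48859375]), 'torque': array([-0.02046091, -0.01343198,  0.02715928]), 'grip_force': 0.0, 'gripper_width': 0.08528793850696259}
```

View pics/scene0.png

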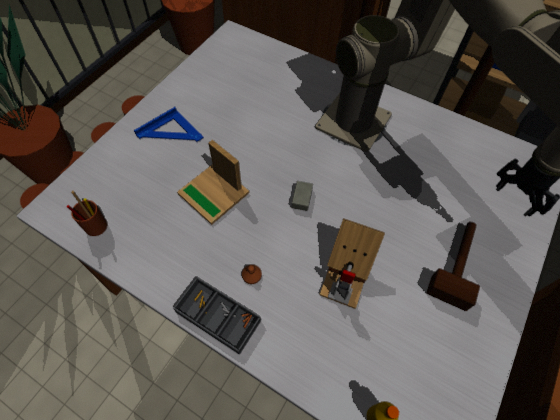

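View pics/side0.png

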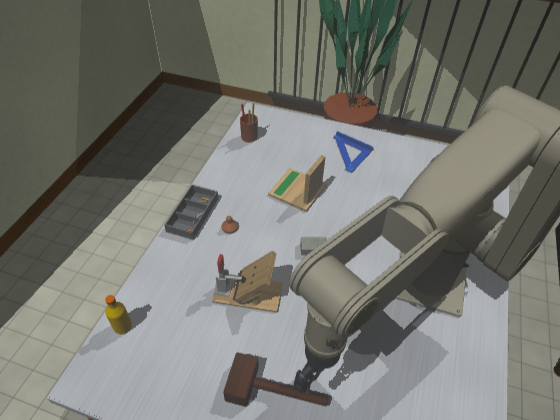

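```bash
cat > h.py <<'E'
import numpy as np,cv2
def cloud(c):
    z=c["range_z"]; v,u=np.indices(z.shape); K=c["mtx"]
    p=np.stack([(u-K[0,2])/K[0,0]*z,(v-K[1,2])/K[1,1]*z,z],-1)
    return p@np.asarray(c["attitude"]).T+np.asarray(c["xyz"])
def hsv(c): return cv2.cvtColor(c["color"],cv2.COLOR_RGB2HSV)
E
python3 - <<'E'
from h import *
for n in("scene","side"):
    c=dict(np.load(n+".npz")); P=cloud(c); H=hsv(c); h,s,v=[H[...,i].astype(int) for i in range(3)]
    ok=c["range_z"]>0; X,Y,Z=P[...,0],P[...,1],P[...,2]
    g=ok&(h>50)&(h<85)&(s>120)&(abs(Z-.015)<.02)&(X>.2)&(X<.9)
    q=P[g]; print(n,"strip",len(q),q.mean(0),cv2.minAreaRect((q[:,:2]*1000).astype(np.float32)))
    red=ok&((h<6)|(h>174))&(s>150)&(v>80)&(Z>.05)&(Z<.25)&(X>.3)&(X<.9)&(abs(Y)<.6)
    k,l,st,ce=cv2.connectedComponentsWithStats(red.astype(np.uint8))
    for i in range(1,k):
        if st[i,4]>8:
            q=P[l==i]; print(" red",ce[i].round(),st[i,4],q.mean(0).round(3),q.min(0).round(3),q.max(0).round(3))
            b=P[l==i]; print("   top",b[b[:,2]>b[:,2].max()-.012].mean(0).round(4))
    # normals
    # wood points
    for nm,cen in(("easel",(349,262) if n=="scene" else (255,280)),("floor",(213,180) if n=="scene" else (300,182))):
        u,w=np.meshgrid(np.arange(560),np.arange(420))
        m=ok&(abs(u-cen[0])<45)&(abs(w-cen[1])<52)&(h>5)&(h<28)&(s>60)&(Z>.006)
        q=P[m]; print(nm,len(q),q.min(0).round(3),q.max(0).round(3))
        # local normals
        dx=cv2.Sobel(P,-1,1,0,ksize=3);dy=cv2.Sobel(P,-1,0,1,ksize=3)
        N=np.cross(dy,dx);N/=np.linalg.norm(N,axis=-1,keepdims=True)+1e-12;N*=np.sign((N*(c["xyz"]-P)).sum(-1,keepdims=True))
        f=m&((abs(N[...,2]-.643)<.12) if nm=="easel" else (abs(N[...,2])<.2))&(Z>.03)
        f=cv2.morphologyEx(f.astype(np.uint8),cv2.MORPH_OPEN,np.ones((3,3)))>0
        q=P[f]
        if len(q)<30: print("few",len(q)); continue
        for _ in range(3):
            ce=np.median(q,0) if _==0 else q.mean(0); nn=np.linalg.svd(q-ce,full_matrices=False)[2][2]; d=(q-ce)@nn; q=q[abs(d)<max(.003,2*d.std())]
        nn*=np.sign(nn@(c["xyz"]-ce)); ax=np.r_[nn[:2],0];ax/=np.linalg.norm(ax); ay=np.cross([0,0,1],ax); az=np.cross(nn,ay)
        rc=cv2.minAreaRect(np.c_[q@ay,q@az].astype(np.float32)*1000)
        print(" plane",len(q),ce.round(4),nn.round(3),"yaw",np.degrees(np.arctan2(ax[1],ax[0])).round(2),"ay ext",np.percentile(q@ay,[0,1,99,100]).round(4),"zrange",q[:,2].min().round(4),q[:,2].max().round(4),rc)
        w=(q@ay).min()+(q@ay).max(); print("  off plane n.p",(nn@ce).round(4),"ax",ax.round(4),"midy",(w/2).round(4))
E
```

```text
scene strip 574 [ 0.53761316 -0.63722483  0.01485464] ((551.216064453125, -802.6847534179688), (1224.1326904296875, 150.8014678955078), 79.68358612060547)
 red [349. 273.] 43 [0.632 0.266 0.17 ] [0.626 0.252 0.165] [0.638 0.282 0.174]
   top [0.6322 0.2659 0.1697]
easel 2737 [0.467 0.18  0.006] [0.664 0.323 0.17 ]
few 12
floor 2424 [ 0.454 -0.352  0.006] [ 0.641 -0.153  0.169]
 plane 505 [ 0.4855 -0.2369  0.0955] [ 0.978 -0.208 -0.002] yaw -12.02 ay ext [-0.1953 -0.1922 -0.0746 -0.0722] zrange 0.0301 0.1603 ((-133.8803253173828, 96.20796203613281), (123.03738403320312, 130.07510375976562), 0.17551404237747192)
  off plane n.p 0.524 ax [ 0.9781 -0.2083  0.    ] midy -0.1338
side strip 173 [ 0.59032539 -0.26611695  0.01512583] ((591.1249389648438, -268.3422546386719), (142.18983459472656, 31.669605255126953), 77.86639404296875)
 red [220. 258.] 16 [0.63  0.263 0.169] [0.626 0.252 0.166] [0.634 0.277 0.172]
   top [0.6298 0.2628 0.1691]
easel 1951 [0.441 0.025 0.006] [0.728 0.322 0.165]
 plane 154 [0.5265 0.2397 0.1106] [0.757 0.129 0.641] yaw 9.71 ay ext [0.1021 0.1029 0.2098 0.211 ] zrange 0.0466 0.1608 ((156.55406188964844, -282.90093994140625), (108.81261444091797, 145.93067932128906), 0.017029885202646255)
  off plane n.p 0.5002 ax [0.9857 0.1686 0.    ] midy 0.1566
floor 941 [ 0.446 -0.355  0.006] [ 0.637 -0.155  0.173]
few 19
```

```bash
python3 - <<'E'
from h import *
from bench import r
R=lambda a:np.radians(a)
for n in("scene","side"):
    c=dict(np.load(n+".npz")); P=cloud(c); H=hsv(c); h,s,v=[H[...,i].astype(int) for i in range(3)]; ok=c["range_z"]>0
    g=ok&(h>50)&(h<85)&(s>120)&(np.hypot(P[...,0]-.59,P[...,1]+.265)<.12)
    q=P[g]; print(n,"strip",len(q),q.mean(0).round(4),cv2.minAreaRect((q[:,:2]*1000).astype(np.float32)))
    a=R(9.7); nn=np.r_[.766*np.cos(a),.766*np.sin(a),.643]; ax=np.r_[np.cos(a),np.sin(a),0]; ay=np.cross([0,0,1],ax)
    off=.5002
    for k in range(4):
        d=P@nn-off; m=ok&(abs(d)<(.012 if k==0 else .005))&(abs(P@ay-.155)<.075)&(P[...,2]>.06)&(P[...,2]<.18)&(s>60)&(h>5)&(h<28)&(abs(P@ax-.52)<.12)
        l=cv2.connectedComponentsWithStats(m.astype(np.uint8)); i=1+np.argmax(l[2][1:,4]); m=l[1]==i; q=P[m]
        ce=q.mean(0); nn=np.linalg.svd(q-ce,full_matrices=False)[2][2]; nn*=np.sign(nn[2]); off=nn@ce
        ax=np.r_[nn[:2],0];ax/=np.linalg.norm(ax);ay=np.cross([0,0,1],ax)
    wz=np.cross(nn,ay); wz*=np.sign(wz[2])
    t,ylo,yhi=q@wz,q@ay,0
    rows=[(round(lo,3),((q@ay)[(q@wz>lo)&(q@wz<lo+.02)].min().round(4),(q@ay)[(q@wz>lo)&(q@wz<lo+.02)].max().round(4))) for lo in np.arange(t.max()-.1,t.max(),.02)]
    yc=(q@ay); tt=[(q@wz)[abs(q@ay-y)<.008].max().round(4) for y in np.linspace(np.percentile(yc,10),np.percentile(yc,90),5)]
    print(" wall",len(q),"yaw",np.degrees(np.arctan2(ax[1],ax[0])).round(2),"tilt",np.degrees(np.arccos(nn[2])).round(2),"off",off.round(4),"rows",rows,"top",tt,"zmax",q[:,2].max())
    tp=P[ok&(h<8)&(s>150)&(abs(P[...,2]-.17)<.006)&(np.hypot(P[...,0]-.631,P[...,1]-.264)<.03)]
    print(" handle in easel x,y",(tp@ax).mean(),(tp@ay).mean(), (tp@ax).min(),(tp@ax).max(),(tp@ay).min(),(tp@ay).max())
E
```

```text
scene strip 377 [ 0.5911 -0.2619  0.0151] ((589.9031982421875, -264.5498046875), (151.04429626464844, 34.46761703491211), 77.80453491210938)
 wall 1845 yaw 9.63 tilt 49.82 off 0.5 rows [(np.float64(-0.31), (np.float64(0.0952), np.float64(0.2145))), (np.float64(-0.29), (np.float64(0.0951), np.float64(0.2143))), (np.float64(-0.27), (np.float64(0.095), np.float64(0.2143))), (np.float64(-0.25), (np.float64(0.0947), np.float64(0.2143))), (np.float64(-0.23), (np.float64(0.0953), np.float64(0.2143)))] top [np.float64(-0.2097), np.float64(-0.21), np.float64(-0.2096), np.float64(-0.2095), np.float64(-0.2099)] zmax 0.16339399795134169
 handle in easel x,y 0.6679621997409935 0.1569234527131827 0.6618978106411623 0.673288102452533 0.1402651208561095 0.17368515463738643
side strip 173 [ 0.5903 -0.2661  0.0151] ((591.1249389648438, -268.3422546386719), (142.18983459472656, 31.669605255126953), 77.86639404296875)
 wall 799 yaw 10.17 tilt 49.63 off 0.4985 rows [(np.float64(-0.308), (np.float64(0.0896), np.float64(0.2097))), (np.float64(-0.288), (np.float64(0.0881), np.float64(0.2093))), (np.float64(-0.268), (np.float64(0.0898), np.float64(0.2087))), (np.float64(-0.248), (np.float64(0.089), np.float64(0.2106))), (np.float64(-0.228), (np.float64(0.0884), np.float64(0.2093)))] top [np.float64(-0.2096), np.float64(-0.2098), np.float64(-0.2095), np.float64(-0.2109), np.float64(-0.2121)] zmax 0.16481118665035943
 handle in easel x,y 0.6663086039350006 0.14741826425555138 0.6628831486941803 0.6697126106377465 0.1366163394068313 0.16213020074367643
```

```bash
cat >> h.py <<'E'
Z=np.array([0,0,1.])
a=np.radians(9.65); ax=np.r_[np.cos(a),np.sin(a),0]; ay=np.cross(Z,ax)
def frame(z,y): return np.column_stack([np.cross(y,z),y,z])
hinge=.6676*ax+.1555*ay+.075*Z
def push(th,rad=.080,gap=0.):
    u=ax*np.sin(th)+Z*np.cos(th); w=-ax*np.cos(th)+Z*np.sin(th)
    return hinge+rad*u+(.006+gap)*w-.011*ax
t40=np.radians(40); nn=ax*np.cos(t40)+Z*np.sin(t40); wz=-ax*np.sin(t40)+Z*np.cos(t40)
top=(.500-.009)*nn+(-.2097)*wz+.1547*ay   # centre of top edge
b=np.radians(-12.1); sx=np.r_[np.cos(b),np.sin(b),0]; strip=np.array([.590,-.2645,.015])
E
python3 - <<'E'
from h import *
from bench import r,telemetry
print("wall bottom",(top-.15*wz).round(4),"top",top.round(4))
best=[]
for sg in(1,-1):
    Rp=frame(-Z,sg*ay); Rg=frame(-wz,sg*nn); Rs=frame(-Z,sg*sx)
    for nm,p,R in(("push0",push(0,gap=.015),Rp),("push1",push(1.42),Rp),("grasp",top-.044*wz,Rg),("pre",top+.08*wz,Rg),("lift",top+.15*wz,Rg),("place",strip+.106*Z,Rs),("over",strip+.3*Z,Rs)):
        q=r.inverse_kinematics(p,R); print(sg,nm,p.round(3),None if q is None else np.round(q))
E
```

```text
wall bottom [0.5728 0.2543 0.0401] top [0.4778 0.2382 0.155 ]
1 push0 [0.601 0.26  0.155] [ 19.  18.  81.  -0.  81. -81.]
1 push1 [0.698 0.276 0.093] [ 18.  36.  65.  -0.  80. -82.]
1 grasp [0.506 0.243 0.121] [ 28. -26. 136. -22.  33.  33.]
1 pre [0.427 0.23  0.216] [ 33. -51. 140. -19.  54.  30.]
1 lift [0.383 0.222 0.27 ] None
1 place [ 0.59  -0.264  0.121] [-29.  19.  84.  -0.  77. -17.]
1 over [ 0.59  -0.264  0.315] [-29.  14.  70.  -0.  97. -17.]
-1 push0 [0.601 0.26  0.155] [19. 18. 81. -0. 81. 99.]
-1 push1 [0.698 0.276 0.093] [18. 36. 65. -0. 80. 98.]
-1 grasp [0.506 0.243 0.121] [  28.  -26.  136.  -22.   33. -147.]
-1 pre [0.427 0.23  0.216] [  33.  -51.  140.  -19.   54. -150.]
-1 lift [0.383 0.222 0.27 ] None
-1 place [ 0.59  -0.264  0.121] None
-1 over [ 0.59  -0.264  0.315] None
```

```bash
python3 - <<'E'
from h import *
from bench import r,telemetry,eyes
Rp=frame(-Z,ay); Rg=frame(-wz,nn); Ru=frame(-Z,ax)
for nm,p,R in(("g",top-.044*wz,Rg),("pre",top+.03*wz,Rg),("prehi",top+.03*wz+.08*Z,Rg),("l1",top-.02*wz,Rg),("l2",top-.044*wz+.1*Z,Rg),("up",top-.044*wz+.16*Z,Ru)):
    q=r.inverse_kinematics(p,R); print(nm,None if q is None else np.round(q))
r.grab(20)
p0=push(0,gap=.015)
r.move_to(p0+.12*Z,Rp); r.movel(p0,Rp,.12)
try:
    for th in np.arange(0,1.41,.2): r.movel(push(th),Rp,.06)
    print("guard",r.movel(push(1.46,gap=-.004),Rp,.03,guard=25))
except r.MotionError as e: print(e)
s=telemetry.read_state(); print(s["time"],s["eef_pos"],s["force"])
r.movel(s["eef_pos"]+.15*Z,Rp,.15)
c=eyes.capture("side"); np.savez("side1.npz",**c); d=eyes.capture("scene"); np.savez("scene1.npz",**d)
a=c["color"][200:330,180:320];b=d["color"][200:330,280:420]
cv2.imwrite("pics/push.png",cv2.resize(np.hstack([a,b]),None,fx=2.8,fy=2.8)[:,:,::-1]); print(telemetry.read_state()["time"])
E
```

```text
g [ 28. -26. 136. -22.  33.  33.]
pre [ 31. -41. 139. -19.  46.  30.]
prehi [ 31. -45. 133. -16.  55.  26.]
l1 [ 29. -31. 137. -21.  37.  32.]
l2 [ 28. -34. 130. -16.  46.  26.]
up [20.  1. 87. -0. 92. 11.]
guard False
7.425 [0.6993964  0.2766994  0.08828475] [-9.08809616 -2.6638759  14.84680458]
8.6917
```

View pics/push.png

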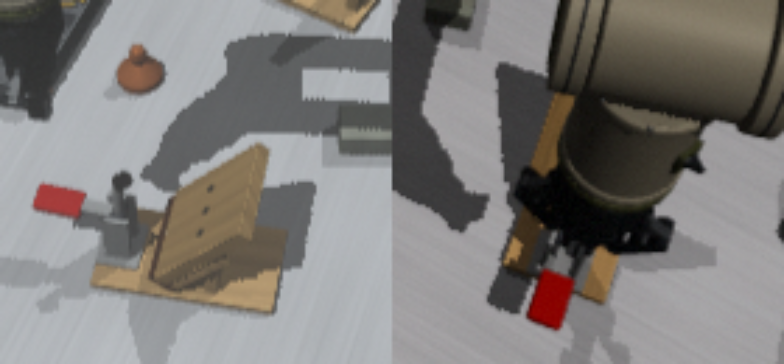

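The handle (red patch, left at about (60,200) of the crop) lies nearly horizontal, with the steel arm upright. The wall is still on the ramp. Next I'll check the angle and the wall pose in numbers, then grasp.

```bash
python3 - <<'E'
from h import *
from bench import r,telemetry,eyes
c=dict(np.load("side1.npz")); P=cloud(c); H=hsv(c); h,s,v=[H[...,i].astype(int) for i in range(3)]
m=((h<6)|(h>174))&(s>150)&(np.hypot(P[...,0]-hinge[0]-.07,P[...,1]-hinge[1])<.06)&(P[...,2]>.05)
q=P[m]-hinge; print("handle",len(q),(q@ax).mean(),q[:,2].mean(),"theta",np.arctan2((q@ax).mean(),q[:,2].mean()-.006))
m=(abs(P@nn-.499)<.006)&(abs(P@ay-.153)<.07)&(P[...,2]>.08)&(P[...,2]<.17)&(abs(P@ax-.52)<.1)&(s>60)
q=P[m]; print("wall",len(q),(q@nn).mean(),(q@wz).max(),np.percentile(q@ay,[1,99]))
assert abs((q@nn).mean()-.499)<.004
Rg=frame(-wz,nn)
r.open_jaws()
r.move_to(top+.03*wz+.08*Z,Rg); r.movel(top+.03*wz,Rg,.1)
g=r.movel(top-.042*wz,Rg,.08,guard=15); s=telemetry.read_state(); print("guard",g,s["time"],s["force"],s["eef_pos"]-(top-.042*wz))
if not g:
    r.grab(50); s=telemetry.read_state(); print(s["gripper_width"],s["grip_force"],s["force"],s["time"])
c=eyes.capture("side"); cv2.imwrite("pics/grasp.png",cv2.resize(c["color"][200:330,180:340],None,fx=4,fy=4)[:,:,::-1])
E
```

```text
handle 128 0.06411060779292509 0.0129138993090053 theta 1.4633682154058831
wall 686 0.49895196529263597 -0.20504082139168042 [0.09555784 0.21423456]
guard False 13.125 [ 0.89438336 -0.65723976 -0.33556732] [0.00010456 0.00011733 0.00047622]
0.017334715878340783 49.43733215332031 [-2.63627236 -0.35605974  4.42880488] 13.75
```

View pics/grasp.png

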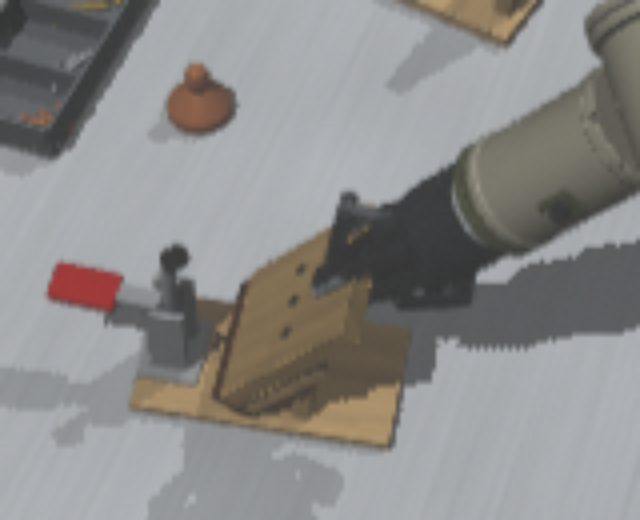

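The gripper holds the middle of the wall's top edge, with 17.3 mm between the fingers. The clamp is still open. Next: lift, turn the wall upright and carry it over the strip.

```bash
python3 - <<'E'
from h import *
from bench import r,telemetry,eyes
Rg=frame(-wz,nn); Ru=frame(-Z,ax); Rs=frame(-Z,sx)
p=top-.042*wz
r.movel(p+.012*wz+.004*nn,Rg,.05); r.movel(p+.1*Z,Rg,.08); r.movel(p+.17*Z,Ru,.06)
over=strip+.25*Z
r.movel(np.r_[.56,0,.30],Rs,.12); r.movel(over,Rs,.12); r.movel(strip+.15*Z,Rs,.1); r.pause(.3)
s=telemetry.read_state(); print(s["time"],s["gripper_width"],s["force"],s["eef_pos"])
ims=[]
for n in("scene","side"):
    c=eyes.capture(n); np.savez(n+"2.npz",**c); P=cloud(c);H=hsv(c); sat=H[...,1]
    sy=np.cross(Z,sx); L=(P-strip)@np.column_stack([sx,sy,Z])
    m=(abs(L[...,0])<.025)&(abs(L[...,1])<.085)&(L[...,2]>.02)&(L[...,2]<.19)&(sat>60)&(H[...,0]>5)&(H[...,0]<28)
    q=L[m]; print(n,len(q),np.percentile(q,[1,50,99],axis=0).round(4).tolist())
    f=q[abs(q[:,0]-np.median(q[:,0]))<.003]
    if len(f)>40: print("  face normal",np.linalg.svd(f-f.mean(0),full_matrices=False)[2][2].round(4), f[:,0].mean())
    v,u=np.where(m); cu,cv=int(u.mean()),int(v.mean()); ims.append(cv2.resize(c["color"][max(0,cv-60):max(0,cv-60)+120,cu-65:cu+65],(390,360)))
cv2.imwrite("pics/over.png",np.hstack(ims)[:,:,::-1])
E
```

```text
22.8333 0.01772258637610564 [-1.00065444 -0.5684174  -1.96486458] [ 0.5902137  -0.26462413  0.16548942]
scene 536 [[-0.0085, -0.0556, 0.0471], [0.0083, 0.0318, 0.1095], [0.01, 0.0617, 0.1897]]
  face normal [-1.     -0.0041 -0.0022] 0.008490753237889183
side 124 [[-0.0093, -0.0019, 0.0468], [0.0005, 0.0566, 0.1321], [0.0098, 0.0625, 0.1894]]
  face normal [ 9.998e-01 -1.750e-02 -1.000e-04] 0.0007601135284317638
```

View pics/over.png

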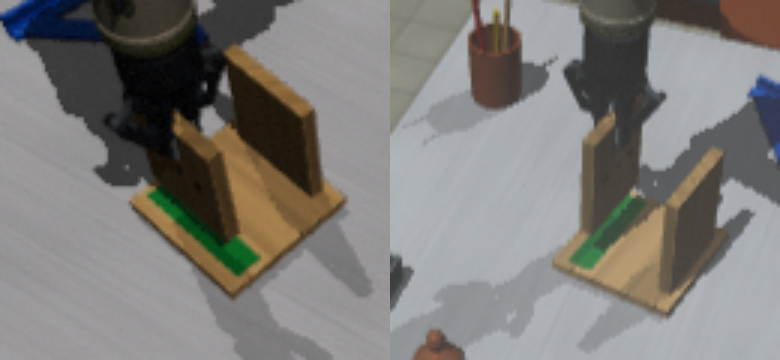

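The wall hangs upright over the strip. It is centred to about 1 mm across and 2 mm along, with its bottom edge about 42 mm above the strip. Now I'll lower it, release and back off.

```bash
python3 - <<'E'
from h import *
from bench import r,telemetry,eyes
Rs=frame(-Z,sx); sy=np.cross(Z,sx); o=strip-.002*sy
r.movel(o+.116*Z,Rs,.08); g=r.movel(o+.104*Z,Rs,.015,guard=6)
s=telemetry.read_state(); print(g,s["time"],s["force"],s["eef_pos"],"tcp above strip",s["eef_pos"][2]-.015)
r.pause(.3); r.open_jaws(); r.pause(.3)
p=telemetry.read_state()["eef_pos"]; r.movel(p+.12*Z,Rs,.08); r.movel(p+.2*Z-.2*sx+.15*sy,Rs,.15)
r.pause(.5)
ims=[]
for n in("scene","side"):
    c=eyes.capture(n); P=cloud(c);H=hsv(c)
    L=(P-strip)@np.column_stack([sx,sy,Z])
    m=(abs(L[...,0])<.03)&(abs(L[...,1])<.085)&(L[...,2]>.008)&(L[...,2]<.19)&(H[...,1]>60)&(H[...,0]>5)&(H[...,0]<28)
    q=L[m]; print(n,len(q),np.percentile(q,[1,50,99],axis=0).round(4).tolist())
    f=q[(abs(q[:,0]-.009)<.004)&(q[:,2]<.145)]
    if len(f)>40: print("  face normal",np.linalg.svd(f-f.mean(0),full_matrices=False)[2][2].round(4), f[:,0].mean())
    v,u=np.where(m); cu,cv=int(u.mean()),int(v.mean()); ims.append(cv2.resize(c["color"][max(0,cv-60):max(0,cv-60)+120,cu-65:cu+65],(390,360)))
cv2.imwrite("pics/placed.png",np.hstack(ims)[:,:,::-1]); print(telemetry.read_state()["time"])
E
```

```text
True 24.1 [0.31063749 0.82593258 3.10660717] [ 0.58984669 -0.26632597  0.12263186] tcp above strip 0.10763185803715694
scene 781 [[-0.0084, -0.0595, 0.0102], [0.0081, 0.0116, 0.1053], [0.0101, 0.0596, 0.1524]]
  face normal [ 1.      0.0034 -0.0014] 0.008546189122924475
side 198 [[-0.0104, -0.0619, 0.014], [-0.001, 0.0509, 0.1442], [0.0096, 0.0609, 0.1544]]
29.5167
```

View pics/placed.png

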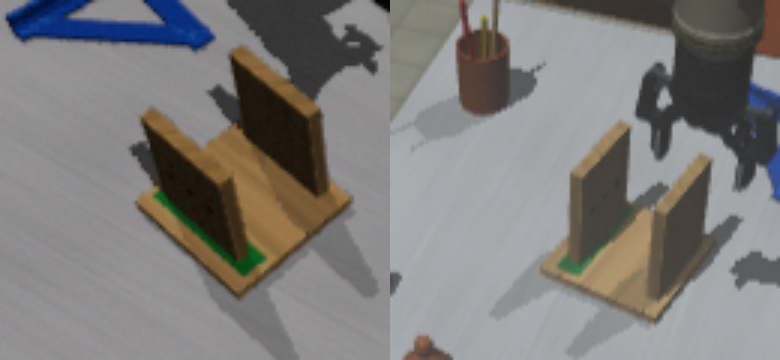

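The wall stands upright by itself on the green strip, centred to about 1 mm and parallel to it, and the gripper is well clear.

```bash
python3 -c "
from bench import ticket
print(ticket.finish_job())"
```

```text
the job is handed in; nothing more can be done
None
```

The job is handed in: the clamp was swung fully open (about 1.45 rad), the wall stands by itself on the green strip, centred to about 1 mm and parallel to it, and the robot is clear; no verdict came back.

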